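# Close and lock an instrument's access panel

### The arm

A 6-joint arm with a two-finger parallel gripper is mounted at the origin on the work surface. World frame = base frame: x ahead of the robot, y to its left, z up, the work surface at z = 0. Lengths are in mm, angles in rad, forces in N, time in s.
With the tool pointing down it reaches from about 350 to 975 mm from the base axis. Payload 7.1 kg.
Tool frame: the origin (TCP) lies on the centre line of the jaws, within the pads' length; the fingertips stand 8 mm ahead of it and the grasp point (between the pads) lies 11 mm behind it; x points along the fingers, z is the direction in which the jaws open and shut, and the axes are right-handed (so a half turn about x gives the same grasp; the last joint's range is limited). The gripper opens to 88 mm and grips with 3 to 60 N. Pads are 20 mm wide; open, the fingers measure 115 mm over their backs; the gripper's body (75 mm by 178 mm) begins 61 mm behind the grasp point.
Start: joints at [-1.274, 0.423, 1.63, -0, 1.089, -0.019], TCP at [194.128, -594.07, 230.675] pointing down, gripper open.
Joint ranges: [-3, 3], [-0.9, 2.11], [0.09, 2.58], [-1.31, 4.45], [0.11, 2.69], [-2.54, 2.54]. Speed limits (rad/s): [2.39, 2.39, 3.01, 3.14, 3.14, 3.14].

### API

Orientations are given as a rotation vector (axis times angle).
In Python, from workcell import status, get_image, camera_params, close_job gives the robot as it stands. The module is installed in compiled form; this text tells all that it offers.
- The arm moves only by the tool apply_moves, never from a script. Its argument "increments" is a list of rows, each a list of 7 numbers: the closure in counts, from 0 (fully open) to 255 (shut), then the shift along the tool's x, y, z in mm, then the turn, a rotation vector about the tool's x, y, z in degrees. A call has exactly 8 rows; each row shifts and turns the commanded pose from where the row before left it, along the tool's axes as they then stand; what a row does not reach is not made up. A row lasts 1/8 s, in which the tool goes at most 62.5 mm and 10.7 degrees, less where a joint would pass 70% of its speed; a pose out of reach is approached as far as the arm can. A call with a gripper value outside its range is refused whole. The fingers move at their own pace and stop on an object; the grip force is fixed at half the most. Time passes only in rows, so rows that do not move let the fingers close, or fill a call up. It gives the time, the measured TCP pose, the force and the opening at its end, in the units of the state.
- status.get_obs(): the state, without advancing time (a new reading comes with each control period).
- get_image(name): name is "side" or "top"; returns the picture (400x640x3 uint8, red, green, blue); there is no depth.
- camera_params(name): a dict with "camera_matrix" (3x3 intrinsics, pixels), "D" ([k1, k2, p1, p2, k3] as OpenCV has them; the pictures are not rectified), "rvec" (rotation vector, rad) and "tvec" (3), from world to camera coordinates, as OpenCV has them. Camera axes: x right, y down, z forward; pixel columns grow to the right and rows downward; lengths in mm; the calibration is good to about 2 mm. A picture is of the moment at which its call begins. camera_params takes no time and is no camera call.
- close_job(): hands the job in, once; it reports no verdict.
The state is a dict: "t": time; "qpos": joint angles; "qvel": joint speeds; "joint_torque": joint torques, N m; "ee_pos": TCP position; "orientation": TCP orientation; "ft_force": force on the tool from outside, world axes, zero at the start; "moment": the same for the moment, N m; "width": finger opening in mm.
Only numpy, scipy, OpenCV 4.12 (cv2) and the standard library are available. Lean on these libraries where they do the work, as an engineer would, in place of code of your own. Each camera call takes 0.05 s, during which the arm holds its last target.

### The job

With fingertips only, push the instrument case's hinged access panel fully shut; then set a fingertip in the slot of its round quarter-turn fastener and turn it clockwise (seen from above) all the way to its stop, so that the panel is locked. Do not turn the fastener while the panel is still open, do not lift the panel further open, leave the jar, the can and the heat sink where they stand, and finish clear of everything.

Things in the scene. Friction and masses are not known exactly. Their poses are not given: they have to be found in the camera images.
- case: open-topped aluminium instrument case fixed to the bench, 260 (x) by 320 (y) by 80 mm high; origin at the centre of its underside, on the bench; its x axis points from the free front edge of the panel (towards the robot) to the hinge at the back, y to the left, z up. A 4 mm thick rear deck lies behind the hinge.
- panel (a joint): angle (rad) of the grey access panel, a 213 by 300 by 4 mm plate hinged at the back along the case's y axis (hinge line 90 mm behind the case's centre, 80 mm up, at the panel's underside). 0 = fully shut, top face 84 mm above the bench; grows as the front edge rises (starts 0.15 to 0.38). Stiff hinge: stays where left; 2 to 5 N down near its front closes it.
- panel_left (a point): point on the panel's bare top face, 165 mm from the hinge line and 95 mm left (case +y) of its middle; z axis square out of the panel. A place to press.
- panel_right (a point): the same, 95 mm right (case -y) of the middle.
- fastener (a joint): turn (rad) of the round black fastener (bare metal slot floor) on the panel, clockwise seen from above between fixed stops: 0 = fully open, slot parallel to the hinge; 1.571 = locked, slot square to the hinge, in line with the small white mark on the panel behind it (starts 0 to 0.3). Stiff by friction (0.06 N m), stays where it is left.
- slot (a point): centre of the fastener's slot, on its floor and on the turning axis; x axis along the slot, z square out of the panel. The slot runs right across the disc, open at both ends, 28 mm wide, 14 mm deep; floor 4 mm above the panel, 88 mm above the bench when shut. About 3 N sideways on a slot wall 25 mm from the axis turns it.
- jar: loose amber jar with black cap, 48 mm in diameter, 60 mm high, standing beside the case; origin at the centre of its underside. Leave alone.
- can: loose plain aluminium can, 50 mm in diameter, 110 mm high, standing beside the case; origin at the centre of its underside. Leave alone.
- heatsink: loose finned aluminium heat sink, 50 by 50 by 30 mm, lying beside the case; origin at the centre of its underside. Leave alone.
- fastener_top (a point): on the fastener's axis, level with its top face. The fastener is a disc 80 mm in diameter, standing 18 mm above the panel (top 102 mm above the bench when shut), 165 mm from the hinge line, in the middle of the panel's width.

How it is judged (in metres and radians):
On the way, in this order (a step that is already met when the one before it is completed fails the run):
1. the panel is pushed fully shut, the fastener still open (value of joint panel below 0.03 rad and value of joint fastener below 0.6 rad), for 0.1 s.
2. the fingers turn the fastener with the panel shut (value of joint panel below 0.03 rad and value of joint fastener above 0.7 rad and contact force between the fingers and case above 0.2 N).
3. the fastener reaches its locked stop (value of joint fastener above 1.45 rad), for 0.1 s.
At the end, for the whole second after the job is handed in: the panel is shut (within 0.03 rad, 6 mm at its front edge), the fastener is turned to its locked stop (beyond 1.45 of 1.571 rad) and stays there; jar, can and heat sink are within 20 mm of where they stood (value of joint panel below 0.03 rad and value of joint fastener above 1.45 rad and distance of each of jar, can, heatsink from where it was at the start of the episode below 0.02 m); the robot touches nothing.
It fails at once if the fastener is turned while the panel is open (value of joint fastener above 0.7 rad and value of joint panel above 0.06 rad).
It fails at once if the panel is lifted further open (value of joint panel above 0.5 rad).
It fails at once if the jar is moved, lifted or tipped (distance of jar from where it was at the start of the episode above 0.02 m or angle between jar's own z axis and vertical above 0.4 rad).
It fails at once if the can is moved, lifted or tipped (distance of can from where it was at the start of the episode above 0.02 m or angle between can's own z axis and vertical above 0.4 rad).
It fails at once if the heat sink is moved, lifted or tipped (distance of heatsink from where it was at the start of the episode above 0.02 m or angle between heatsink's own z axis and vertical above 0.4 rad).
It also fails if it takes over 48 s, if anything falls off the work surface, if the arm or the gripper's body presses on something with over 40 N, if the wrist force passes 120 N, or if a joint passes its speed limit or range.

## Working session

There is one attempt and no reset: what is moved stays moved. The work goes in short steps, Python scripts to look and compute and a tool call to move; the robot and the scene stay as the last step left them, time stands still between calls to the robot, and variables do not carry over. Pictures are saved under pics/ and viewed, and the job is handed in when it is done.

Besides the shell and the picture viewer there is one more tool, called after "Call:" in YAML: its name, and indented under it one key for each argument. apply_moves: Moves the arm, as the interface text tells. Its arguments: {"type":"object","properties":{"increments":{"type":"array"}},"required":["increments"]}

```bash
mkdir -p pics; python3 - <<'E'
from workcell import status,get_image,camera_params
import cv2
o=status.get_obs();print(o)
for n in("side","top"):
    im=get_image(n);cv2.imwrite(f"pics/{n}0.png",im[:,:,::-1]);print(n,camera_params(n))
E
```

```text
{'t': 0.0, 'qpos': array([-1.27399974e+00,  4.23875758e-01,  1.63069086e+00,  1.00008717e-05,
        1.08859976e+00, -1.90117573e-02]), 'qvel': array([ 0.00192853,  0.00092245,  0.00027793, -0.00090741, -0.00011143,
        0.0028328 ]), 'joint_torque': array([-1.85790873e-05, -5.44628799e+01, -2.73670632e+01,  6.43976592e-02,
        2.27783946e-02, -1.08557856e-04]), 'ee_pos': array([ 193.97453969, -593.55788696,  229.87955075]), 'orientation': array([ 0.97445774,  1.34349295, -0.97287385]), 'ft_force': array([0.73771037, 0.54583042, 0.01531685]), 'moment': array([-0.01599005,  0.01519031, -0.017199  ]), 'width': 87.91932186016466}
side {'camera_matrix': array([[453.32206107,   0.        , 327.53326681],
       [  0.        , 453.32206107, 196.01391671],
       [  0.        ,   0.        ,   1.        ]]), 'D': array([-0.09859827,  0.        ,  0.        ,  0.        ,  0.        ]), 'rvec': array([ 0.94367476, -2.60840827,  0.93582967]), 'tvec': array([475.81360214, 326.45483676, 831.71823639])}
top {'camera_matrix': array([[472.09644212,   0.        , 318.52394671],
       [  0.        , 472.09644212, 203.28623756],
       [  0.        ,   0.        ,   1.        ]]), 'D': array([-0.11603396,  0.        ,  0.        ,  0.        ,  0.        ]), 'rvec': array([ 2.19387859, -2.18306301,  0.10439278]), 'tvec': array([  13.02537055,  600.88047308, 1149.76807056])}
```

View pics/side0.png

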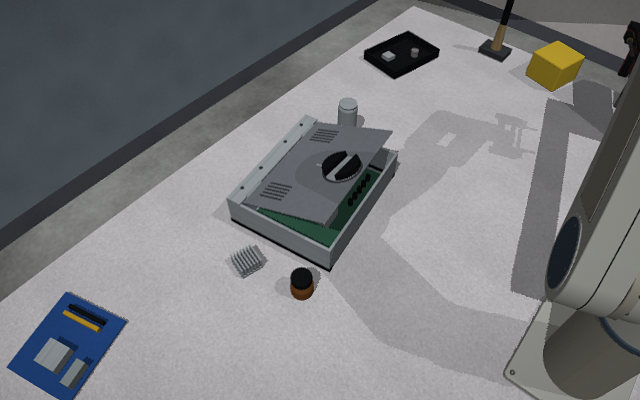

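View pics/top0.png

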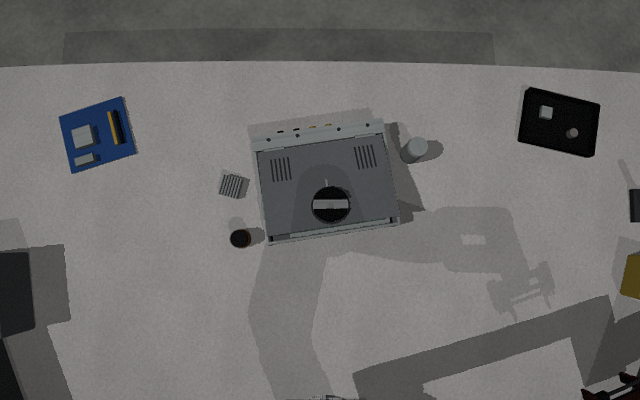

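The side view shows the panel ajar, with the fastener at about (342,165), the heat sink at (247,260), the jar at (302,284) and the can at (347,110). In the top view the fastener is at (331,204), the jar at (240,238), the heat sink at (234,185) and the can at (415,150). I'll zoom in next.

```bash
python3 - <<'E'
import cv2
a=cv2.imread("pics/top0.png")[95:260,210:450];cv2.imwrite("pics/topz.png",cv2.resize(a,None,fx=3.3,fy=3.3,interpolation=cv2.INTER_CUBIC))
a=cv2.imread("pics/side0.png")[90:305,220:410];cv2.imwrite("pics/sidez.png",cv2.resize(a,None,fx=2.75,fy=2.75,interpolation=cv2.INTER_CUBIC))
E
```

```text
(no output)
```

View pics/topz.png

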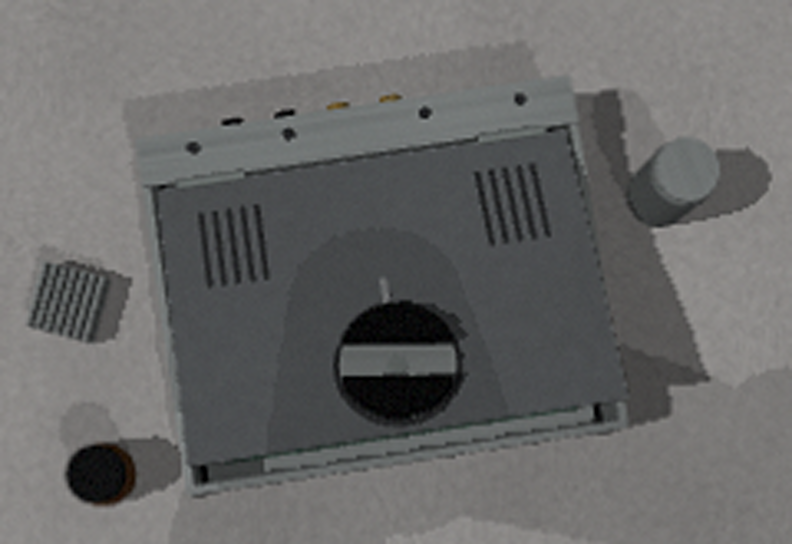

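View pics/sidez.png

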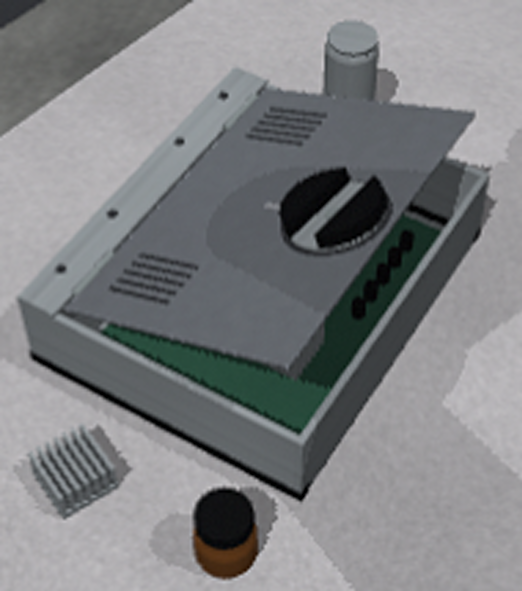

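```bash
cat > h.py <<'E'
import numpy as np,cv2
from workcell import camera_params
P={n:camera_params(n) for n in("side","top")}
def ray(n,uv):
    c=P[n];R=cv2.Rodrigues(c["rvec"])[0]
    p=cv2.undistortPoints(np.array([[uv]],float),c["camera_matrix"],c["D"])[0,0]
    d=R.T@np.array([p[0],p[1],1]);o=-R.T@c["tvec"];return o,d/np.linalg.norm(d)
def plane(n,uv,z):
    o,d=ray(n,uv);return o+d*(z-o[2])/d[2]
def tri(a,b):
    (o,d),(p,e)=ray("top",a),ray("side",b)
    s=np.linalg.lstsq(np.c_[d,-e],p-o,rcond=None)[0]
    A,B=o+s[0]*d,p+s[1]*e;return (A+B)/2,np.linalg.norm(A-B)
def proj(n,p):
    c=P[n];return cv2.projectPoints(np.array(p,float).reshape(-1,3),c["rvec"],c["tvec"],c["camera_matrix"],c["D"])[0][:,0]
E
python3 - <<'E'
from h import *
np.set_printoptions(precision=1,suppress=True)
T=lambda x,y:(210+x/3.3-.35,95+y/3.3-.35)
S=lambda x,y:(220+x/2.75-.3,90+y/2.75-.3)
print("cam",ray("top",(0,0))[0],ray("side",(0,0))[0])
print("FL",plane("top",T(193,495),80),plane("side",S(302,437),80))
print("FR",plane("top",T(625,430),80),plane("side",S(488,175),80))
print("RL",plane("top",T(132,145),84),plane("side",S(22,300),84))
print("RR",plane("top",T(572,78),84),plane("side",S(236,68),84))
print("panel FL",tri(T(190,465),S(293,363)),"FR",tri(T(625,402),S(475,113)))
print("slotL",tri(T(342,360),S(306,245)),"R",tri(T(457,360),S(360,185)))
print("disc c",tri(T(398,358),S(335,206)))
print("mark",tri(T(384,290),S(272,206)))
print("jar top",plane("top",T(100,473),60),plane("side",S(224,515),60));
print("can top",plane("top",T(690,170),110),plane("side",S(352,38),110));
print("hs",plane("top",T(70,300),30),plane("side",S(75,462),30))
E
```

```text
cam [ 507.7   34.5 1193.4] [203.5 520.5 844. ]
FL [498.1 134.9  80. ] [502.1 134.5  80. ]
FR [ 545.8 -174.4   80. ] [ 547.8 -174.3   80. ]
RL [750.2 182.2  84. ] [748.4 180.1  84. ]
RR [ 802.6 -137.7   84. ] [ 801.8 -134.9   84. ]
panel FL (array([517.5, 129.8, 152.8]), np.float64(2.8859888030094663)) FR (array([ 562.5, -160.7,  152.7]), np.float64(0.744152690615963))
slotL (array([589.1,  28.3, 134.4]), np.float64(4.229835430786399)) R (array([592.2, -48.1, 136.8]), np.float64(2.5817970667986394))
disc c (array([590.3,  -9. , 146.2]), np.float64(2.8636870696161263))
mark (array([641.9,   1.1, 118.4]), np.float64(1.9602149639630841))
jar top [513.4 204.6  60. ] [510.8 210.7  60. ]
can top [ 729.9 -217.6  110. ] [ 728.1 -212.9  110. ]
hs [643.2 234.   30. ] [639.2 237.8  30. ]
```

```bash
python3 - <<'E'
from h import *
from workcell import status
np.set_printoptions(precision=3,suppress=True)
o=status.get_obs();R=cv2.Rodrigues(o["orientation"])[0];print(R)
print("tool z heading deg",np.degrees(np.arctan2(R[1,2],R[0,2])))
for y in (9.2,):
    a=np.radians(y);ex=np.array([np.cos(a),np.sin(a),0]);ey=np.array([-np.sin(a),np.cos(a),0])
    c=np.array([649.6,1.3,0]);ax=c-75*ex;print("axis",ax,"right",ax-95*ey,"left",ax+95*ey)
    for p in(ax-95*ey+[0,0,84],): print(R.T@(p+[0,0,8]-o["ee_pos"]))
E
```

```text
[[-0.     0.951  0.311]
 [ 0.001  0.311 -0.951]
 [-1.     0.    -0.001]]
tool z heading deg -71.90552683639609
axis [575.565 -10.691   0.   ] right [ 590.753 -104.469    0.   ] left [560.376  83.087   0.   ]
[ 138.455  529.059 -341.544]
```

Call:
apply_moves:
  increments:
    - [255,0,45,-29,0,0,0]
    - [255,0,45,-29,0,0,0]
    - [255,0,45,-29,0,0,0]
    - [255,0,45,-29,0,0,0]
    - [255,0,45,-29,0,0,0]
    - [255,0,45,-29,0,0,0]
    - [255,0,45,-29,0,0,0]
    - [255,0,45,-29,0,0,0]

```text
t: 1.1
ee_pos: [465.0, -260.2, 230.5]
orientation: [0.974, 1.342, -0.974]
ft_force: [0.4, -0.4, -0.1]
width: 11.4
```

Call:
apply_moves:
  increments:
    - [255,0,42,-27,0,0,0]
    - [255,0,42,-27,0,0,0]
    - [255,0,42,-27,0,0,0]
    - [255,0,42,-27,0,0,0]
    - [255,0,0,0,-10,0,0]
    - [255,0,0,0,-10,0,0]
    - [255,0,0,0,-10,0,0]
    - [255,0,0,0,-10,0,0]

```text
t: 2.1
ee_pos: [590.1, -106.8, 230.2]
orientation: [0.432, 1.528, -0.432]
ft_force: [0.6, -1.0, 0.2]
width: 0.5
```

Call:
apply_moves:
  increments:
    - [255,4,0,0,-10,0,0]
    - [255,4,0,0,-10,0,0]
    - [255,4,0,0,-10,0,0]
    - [255,4,0,0,-10,0,0]
    - [255,4,0,0,-10,0,0]
    - [255,4,0,0,-10,0,0]
    - [255,4,0,0,-10,0,0]
    - [255,4,0,0,-10,0,0]

```text
t: 3.1
ee_pos: [590.1, -106.8, 198.1]
orientation: [-0.66, 1.469, 0.661]
ft_force: [-0.9, 0.1, -0.1]
width: 0.6
```

Call:
apply_moves:
  increments:
    - [255,10,0,0,-10,0,0]
    - [255,10,0,0,-10,0,0]
    - [255,10,0,0,-10,0,0]
    - [255,10,0,0,-10,0,0]
    - [255,8,0,0,0,0,0]
    - [255,8,0,0,0,0,0]
    - [255,8,0,0,0,0,0]
    - [255,8,0,0,0,0,0]

```text
t: 4.1
ee_pos: [590.4, -106.9, 126.3]
orientation: [-1.184, 1.225, 1.184]
ft_force: [-1.3, -0.6, 2.4]
width: 0.4
```

Call:
apply_moves:
  increments:
    - [255,4,0,0,0,0,0]
    - [255,4,0,0,0,0,0]
    - [255,4,0,0,0,0,0]
    - [255,4,0,0,0,0,0]
    - [255,3,0,0,0,0,0]
    - [255,3,0,0,0,0,0]
    - [255,2,0,0,0,0,0]
    - [255,2,0,0,0,0,0]

```text
t: 5.1
ee_pos: [590.4, -106.9, 100.6]
orientation: [-1.185, 1.225, 1.185]
ft_force: [-2.1, -1.0, 2.5]
width: 0.6
```

Call:
apply_moves:
  increments:
    - [255,1,0,0,0,0,0]
    - [255,1,0,0,0,0,0]
    - [255,1,0,0,0,0,0]
    - [255,1,0,0,0,0,0]
    - [255,1,0,0,0,0,0]
    - [255,1,0,0,0,0,0]
    - [255,1,0,0,0,0,0]
    - [255,1,0,0,0,0,0]

```text
t: 6.1
ee_pos: [590.4, -106.9, 92.6]
orientation: [-1.185, 1.225, 1.185]
ft_force: [-1.0, -0.5, 1.7]
width: 0.2
```

Call:
apply_moves:
  increments:
    - [255,0.5,0,0,0,0,0]
    - [255,0.5,0,0,0,0,0]
    - [255,0.5,0,0,0,0,0]
    - [255,0,0,0,0,0,0]
    - [255,0,0,0,0,0,0]
    - [255,0,0,0,0,0,0]
    - [255,0,0,0,0,0,0]
    - [255,0,0,0,0,0,0]

```text
t: 7.1
ee_pos: [590.5, -106.9, 92.3]
orientation: [-1.185, 1.225, 1.185]
ft_force: [-5.8, 0.4, 12.2]
width: 0.2
```

Call:
apply_moves:
  increments:
    - [255,-2,0,0,0,0,0]
    - [255,-5,0,0,0,0,0]
    - [255,-12,0,0,0,0,0]
    - [255,-15,0,0,0,0,0]
    - [255,-15,0,0,0,0,0]
    - [255,0,0,0,0,0,0]
    - [255,0,0,0,0,0,0]
    - [255,0,0,0,0,0,0]

```text
t: 8.1
ee_pos: [590.0, -106.8, 139.7]
orientation: [-1.184, 1.225, 1.185]
ft_force: [-0.3, -0.2, -0.1]
width: 0.6
```

```bash
python3 - <<'E'
from workcell import status,get_image
import cv2
for n in("side","top"):
    im=get_image(n)[:,:,::-1];cv2.imwrite(f"pics/{n}1.png",im)
a=cv2.imread("pics/top1.png")[130:260,240:400];cv2.imwrite("pics/topz1.png",cv2.resize(a,None,fx=4,fy=4,interpolation=cv2.INTER_CUBIC))
a=cv2.imread("pics/side1.png")[100:270,220:420];cv2.imwrite("pics/sidez1.png",cv2.resize(a,None,fx=3.5,fy=3.5,interpolation=cv2.INTER_CUBIC))
E
```

```text
(no output)
```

View pics/topz1.png

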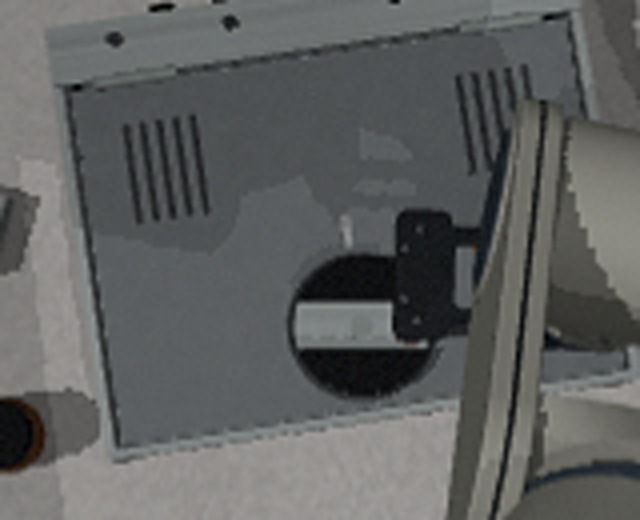

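View pics/sidez1.png

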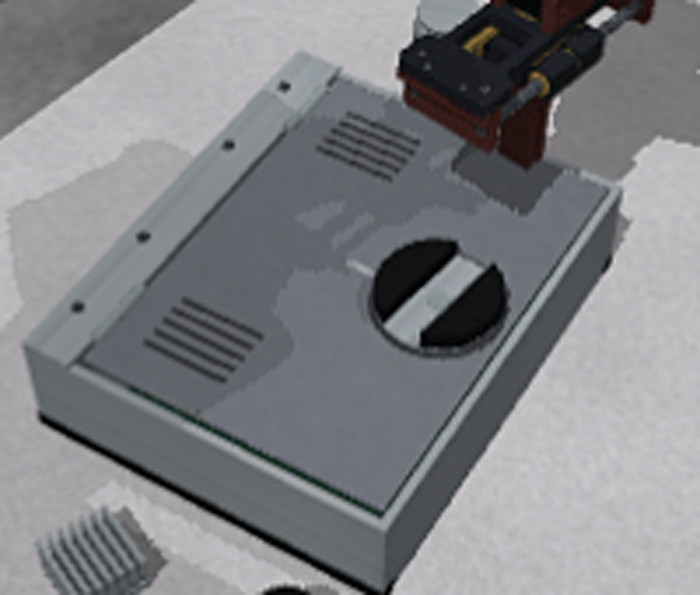

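```bash
python3 - <<'E'
from h import *
np.set_printoptions(precision=1,suppress=True)
T=lambda x,y:(240+x/4-.375,130+y/4-.375)
S=lambda x,y:(220+x/3.5-.36,100+y/3.5-.36)
im=cv2.imread("pics/side1.png");g=im.max(2).astype(int)
roi=np.zeros(g.shape,bool);roi[165:205,322:368]=1
m=((g<45)&roi).astype(np.uint8)
cs,_=cv2.findContours(m,cv2.RETR_EXTERNAL,cv2.CHAIN_APPROX_NONE)
cs=[c for c in cs if cv2.contourArea(c)>40];print([cv2.boundingRect(c) for c in cs])
pts=np.vstack(cs)
h=cv2.convexHull(pts)[:,0].astype(float)
w=np.array([plane("side",p,102)[:2] for p in h]);print("side circ",cv2.minEnclosingCircle(w.astype(np.float32)))
gt=cv2.imread("pics/top1.png").max(2).astype(int)
roi=np.zeros(gt.shape,bool);roi[190:232,308:336]=1
mt=((gt<40)&roi).astype(np.uint8);cv2.imwrite("pics/mt.png",mt*255)
ct,_=cv2.findContours(mt,cv2.RETR_EXTERNAL,cv2.CHAIN_APPROX_NONE);ct=[c for c in ct if cv2.contourArea(c)>40]
print([cv2.boundingRect(c) for c in ct])
w=np.array([plane("top",p,102)[:2] for p in np.vstack(ct)[:,0].astype(float)])
print("top ext",w.min(0),w.max(0))
def hd(n,a,b,z):
    d=plane(n,a,z)-plane(n,b,z);return np.degrees(np.arctan2(d[1],d[0]))
print("slot top upper edge z102",hd("top",T(300,302),T(393,303),102),hd("top",T(300,349),T(393,347),102))
print("slot side",hd("side",S(383,340),S(455,258),88),hd("side",S(421,345),S(497,263),102))
print("FL",plane("top",T(115,457),80),plane("side",S(387,522),80))
print("FR",plane("side",S(618,186),80))
print("mark",plane("top",T(346,232),84),plane("side",S(361,265),84))
print("slot centre floor",plane("top",T(362,325),88), plane("side",S(440,299),88))
for n in("top","side"): print(proj(n,[575.6,-10.7,102]),proj(n,[575.6,-10.7,88]))
E
```

```text
[(340, 176, 25, 24), (326, 169, 25, 23)]
side circ ((573.978515625, -4.411149024963379), 43.9650764465332)
[(315, 217, 21, 12), (314, 194, 22, 11)]
top ext [537.4 -21.1] [616.5  27.7]
slot top upper edge z102 89.697650888103 91.52029613452856
slot side 95.32920518173525 93.24057262835098
FL [499.9 134.4  80. ] [500.8 134.   80. ]
FR [ 550.5 -174.3   80. ]
mark [633.3  -0.9  84. ] [635.1  -3.8  84. ]
slot centre floor [578.  -10.3  88. ] [576.7 -11.2  88. ]
[[330.5 211.5]] [[330.3 211.9]]
[[345.9 181.2]] [[345.6 185.4]]
```

Call:
apply_moves:
  increments:
    - [150,0,0,0,-3.5,0,0]
    - [150,0,2,16,0,0,0]
    - [150,0,2,16,0,0,0]
    - [150,0,2,16,0,0,0]
    - [150,0,2,16,0,0,0]
    - [150,0,2,16,0,0,0]
    - [150,0,1,16,0,0,0]
    - [150,0,0,0,0,0,0]

```text
t: 9.2
ee_pos: [576.7, -10.0, 140.2]
orientation: [-1.231, 1.195, 1.231]
ft_force: [-0.9, 0.4, 0.3]
width: 36.3
```

```bash
python3 - <<'E'
from workcell import status,get_image
import cv2,numpy as np
o=status.get_obs();R=cv2.Rodrigues(o["orientation"])[0];print(o["ee_pos"],o["width"],o["qpos"],"z heading",np.degrees(np.arctan2(R[1,2],R[0,2])),R[:,0])
im=get_image("side")[:,:,::-1];cv2.imwrite("pics/side2.png",cv2.resize(im[80:270,240:440],None,fx=3.1,fy=3.1,interpolation=cv2.INTER_CUBIC))
E
```

```text
[576.67743568 -10.02237291 140.2495763 ] 36.26333889257308 [-3.80244171e-02  4.72117055e-01  1.79977388e+00  3.21555384e-05
  8.69632270e-01 -1.63829486e+00] z heading 91.68755426763441 [ 7.03365798e-05  2.19117578e-05 -9.99999997e-01]
```

View pics/side2.png

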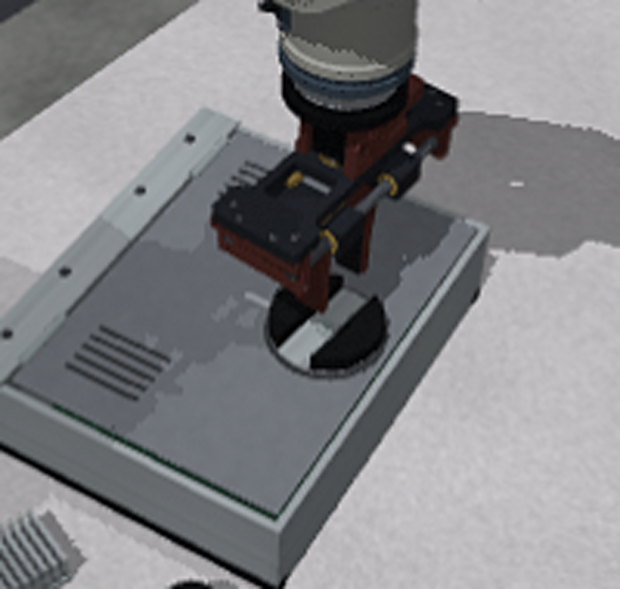

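The fingers are above the disc and line up with the slot. I'll lower them into it.

Call:
apply_moves:
  increments:
    - [150,8,0,0,0,0,0]
    - [150,8,0,0,0,0,0]
    - [150,6,0,0,0,0,0]
    - [150,4,0,0,0,0,0]
    - [150,3,0,0,0,0,0]
    - [150,3,0,0,0,0,0]
    - [150,3,0,0,0,0,0]
    - [150,3,0,0,0,0,0]

```text
t: 10.25
ee_pos: [576.8, -11.2, 102.1]
orientation: [-1.23, 1.196, 1.23]
ft_force: [0.2, 0.1, 1.1]
width: 36.1
```

Tip z is about 94, below the disc top at 102, and there is no contact force, so the fingers are in the slot. I'll go 2 mm lower, then start turning.

Call:
apply_moves:
  increments:
    - [150,2,0,0,0,0,0]
    - [150,0,0,0,5,0,0]
    - [150,0,0,0,5,0,0]
    - [150,0,0,0,5,0,0]
    - [150,0,0,0,5,0,0]
    - [150,0,0,0,5,0,0]
    - [150,0,0,0,5,0,0]
    - [150,0,0,0,0,0,0]

```text
t: 11.25
ee_pos: [576.1, -11.2, 100.1]
orientation: [-0.837, 1.405, 0.838]
ft_force: [-2.9, 0.2, 0.7]
width: 36.2
```

```bash
python3 - <<'E'
from workcell import status,get_image
import cv2,numpy as np
o=status.get_obs();R=cv2.Rodrigues(o["orientation"])[0];print(o["ee_pos"],o["moment"],o["ft_force"],"z heading",np.degrees(np.arctan2(R[1,2],R[0,2])))
im=get_image("side")[:,:,::-1];cv2.imwrite("pics/side3.png",cv2.resize(im[80:270,240:440],None,fx=3.1,fy=3.1,interpolation=cv2.INTER_CUBIC))
E
```

```text
[576.11715445 -11.17544048 100.07566633] [-0.02557606  0.26559241  0.00900432] [-2.87933793  0.15826816  0.68959491] z heading 61.64948406011148
```

View pics/side3.png

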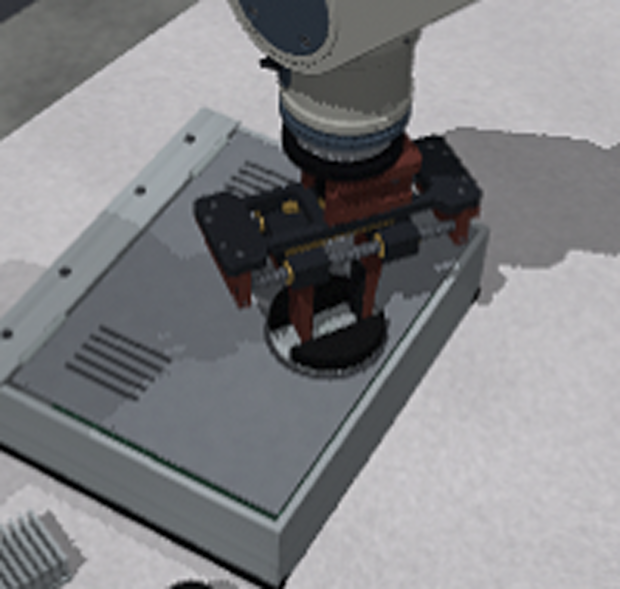

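Call:
apply_moves:
  increments:
    - [150,0,0,0,6,0,0]
    - [150,0,0,0,6,0,0]
    - [150,0,0,0,6,0,0]
    - [150,0,0,0,6,0,0]
    - [150,0,0,0,6,0,0]
    - [150,0,0,0,6,0,0]
    - [150,0,0,0,6,0,0]
    - [150,0,0,0,6,0,0]

```text
t: 12.3
ee_pos: [574.7, -10.4, 99.7]
orientation: [-0.184, 1.567, 0.186]
ft_force: [-6.2, 5.6, 3.1]
width: 36.1
```

Call:
apply_moves:
  increments:
    - [150,0,0,0,2,0,0]
    - [150,0,0,0,2,0,0]
    - [150,0,0,0,2,0,0]
    - [150,0,0,0,2,0,0]
    - [150,0,0,0,1,0,0]
    - [150,0,0,0,1,0,0]
    - [150,0,0,0,0,0,0]
    - [150,0,0,0,0,0,0]

```text
t: 13.3
ee_pos: [575.1, -9.4, 99.6]
orientation: [-0.049, 1.574, 0.053]
ft_force: [-5.1, 11.9, 1.4]
width: 35.9
```

```bash
python3 - <<'E'
from workcell import status,get_image
import cv2,numpy as np
o=status.get_obs();R=cv2.Rodrigues(o["orientation"])[0];print(o["ee_pos"],o["moment"],o["ft_force"],"z heading",np.degrees(np.arctan2(R[1,2],R[0,2])),o["qpos"][5])
im=get_image("side")[:,:,::-1];cv2.imwrite("pics/side4.png",cv2.resize(im[80:270,240:440],None,fx=3.1,fy=3.1,interpolation=cv2.INTER_CUBIC))
E
```

```text
[575.13545568  -9.3546901   99.59374539] [1.80308229 0.75743597 0.20080502] [-5.11230642 11.91532509  1.41029247] z heading 3.700362842311051 -0.10508827668795925
```

View pics/side4.png

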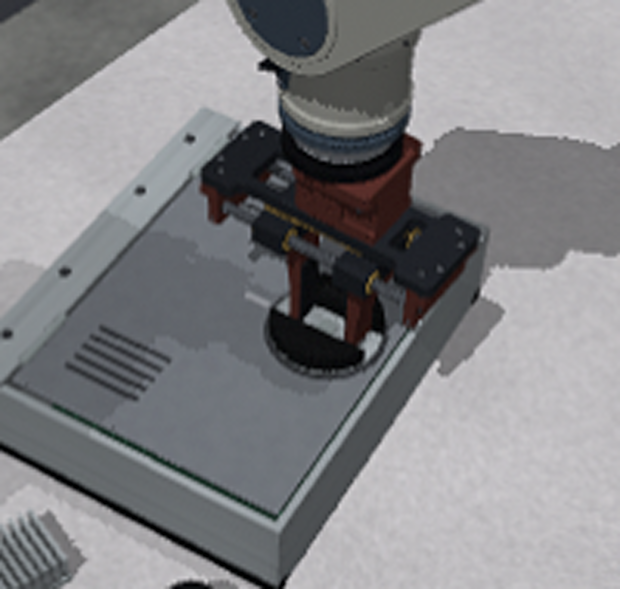

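Call:
apply_moves:
  increments:
    - [150,0,0,0,1,0,0]
    - [150,0,0,0,1,0,0]
    - [150,0,0,0,1,0,0]
    - [150,0,0,0,1,0,0]
    - [150,0,0,0,0,0,0]
    - [150,0,0,0,0,0,0]
    - [150,0,0,0,0,0,0]
    - [150,0,0,0,0,0,0]

```text
t: 14.35
ee_pos: [575.3, -8.7, 99.6]
orientation: [0.003, 1.574, 0.001]
ft_force: [-3.9, 13.5, 0.2]
width: 36.3
```

```bash
python3 - <<'E'
from workcell import status,get_image
import cv2,numpy as np
o=status.get_obs();R=cv2.Rodrigues(o["orientation"])[0];print(o["ee_pos"],o["moment"],o["ft_force"],"z heading",np.degrees(np.arctan2(R[1,2],R[0,2])),o["qpos"][5])
E
```

```text
[575.30718862  -8.72771421  99.63506131] [2.48165007 0.63467867 1.7259161 ] [-3.85189423 13.51432438  0.21759983] z heading -0.0824328190707213 -0.0376836067466231
```

The moment about the vertical jumped to 1.7 N m, far above the fastener's 0.06 N m friction, so it is on its stop. I'll unload, lift out and check.

Call:
apply_moves:
  increments:
    - [150,0,0,0,-3,0,0]
    - [150,0,0,0,-3,0,0]
    - [150,0,0,0,-2,0,0]
    - [150,0,0,0,0,0,0]
    - [150,-3,0,0,0,0,0]
    - [150,-5,0,0,0,0,0]
    - [150,-10,0,0,0,0,0]
    - [150,-15,0,0,0,0,0]

```text
t: 15.35
ee_pos: [577.3, -11.6, 134.1]
orientation: [-0.104, 1.567, 0.104]
ft_force: [0.1, -0.9, -0.0]
width: 36.0
```

Call:
apply_moves:
  increments:
    - [150,-30,0,0,0,0,0]
    - [150,-30,0,0,0,0,0]
    - [150,-20,0,-25,0,0,0]
    - [150,0,0,-25,0,0,0]
    - [150,0,0,-25,0,0,0]
    - [150,0,0,-25,0,0,0]
    - [150,0,0,-25,0,0,0]
    - [150,0,0,0,0,0,0]

```text
t: 16.35
ee_pos: [452.2, -28.2, 214.3]
orientation: [-0.104, 1.567, 0.103]
ft_force: [0.8, 0.4, 0.5]
width: 35.5
```

```bash
python3 - <<'E'
from workcell import status,get_image
import cv2,numpy as np
o=status.get_obs();print(o["ee_pos"],o["ft_force"],o["t"])
for n in("side","top"):
    cv2.imwrite(f"pics/{n}5.png",get_image(n)[:,:,::-1])
a=cv2.imread("pics/top5.png")[95:260,210:450];cv2.imwrite("pics/topz5.png",cv2.resize(a,None,fx=3.3,fy=3.3,interpolation=cv2.INTER_CUBIC))
a=cv2.imread("pics/side5.png")[90:305,220:410];cv2.imwrite("pics/sidez5.png",cv2.resize(a,None,fx=2.75,fy=2.75,interpolation=cv2.INTER_CUBIC))
E
```

```text
[452.23795003 -28.15558083 214.28806976] [0.84940324 0.41721294 0.52086878] 16.35
```

View pics/topz5.png

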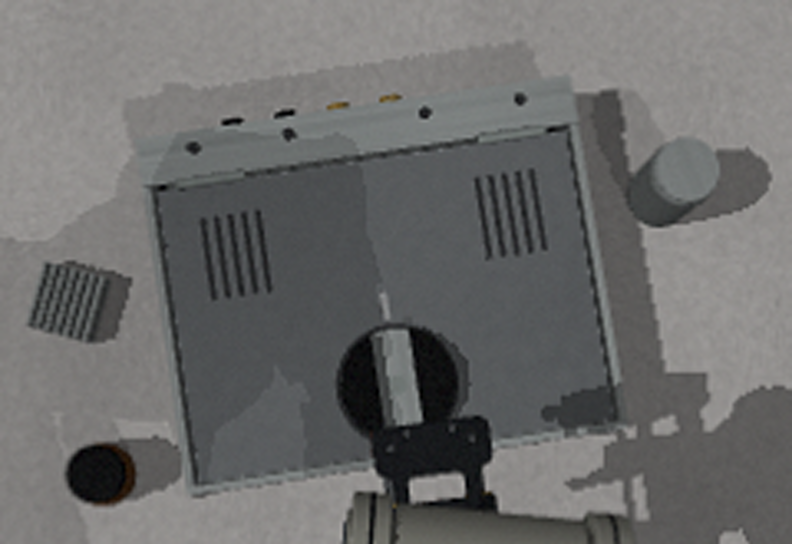

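View pics/sidez5.png

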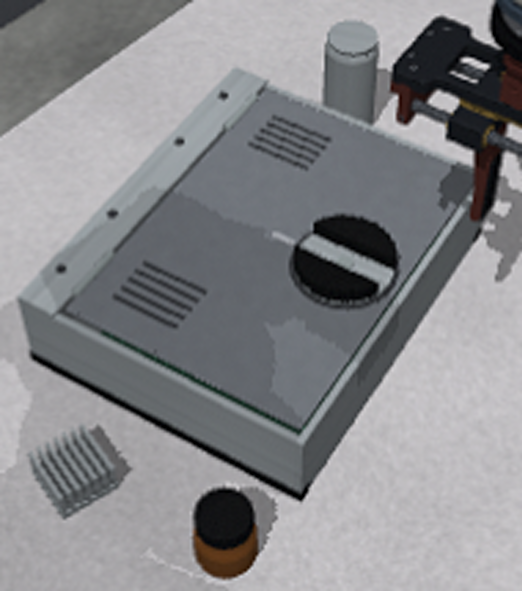

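```bash
python3 - <<'E'
from h import *
T=lambda x,y:(210+x/3.3-.35,95+y/3.3-.35)
S=lambda x,y:(220+x/2.75-.3,90+y/2.75-.3)
def hd(n,a,b,z):
    d=plane(n,a,z)-plane(n,b,z);return round(np.degrees(np.arctan2(d[1],d[0])),1)
print(hd("top",T(373,335),T(387,425),102),hd("top",T(408,330),T(423,418),102),"case",hd("top",T(152,187),T(193,493),80),hd("top",T(575,125),T(620,425),80))
print(hd("side",S(300,247),S(378,284),88),hd("side",S(315,235),S(394,270),102),"case",hd("side",S(22,300),S(302,437),80))
E
```

```text
9.0 9.8 case 8.4 8.0
7.8 9.2 case 10.0
```

The slot heading is about 9.0° and the case axis about 9.2°, so the fastener is locked. The panel is flush and the arm is clear, so I'll hand in.

```bash
python3 -c "
from workcell import close_job
print(close_job())"
```

```text
the job is handed in; nothing more can be done
None
```

I shut the panel and turned the fastener clockwise to its locked stop, then handed the job in at about 16.5 s of the 48 s allowed; no verdict was reported.

- **Panel:** I pressed with closed fingertips near panel_right until the force rose to 12 N, with the tips about 84 mm above the bench. It still lies flush in the last pictures.
- **Fastener:** With the gripper part open, I set both fingertips in the slot and turned until the moment jumped to about 1.7 N m, which is the stop. I then unloaded and lifted straight out.
- **Last checks:** The slot measures 7.8 to 9.8° and the case axis 8.0 to 10.0° across the two views. The views disagree by about 2°, well inside the 7° tolerance, and the slot lines up with the white mark.
- **Clearance:** By eye, the jar, can and heat sink look unmoved in both views. The arm finished clear, with the tips about 206 mm up and force readings below 1 N.

The only disagreement was near the stop. The tool drifted about 2 mm sideways under roughly 13 N, because it was slightly off the fastener's axis; I saw no effect on the result.

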